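# Load a tee coupon under the spring earth clip

### The job

Load the tacked tee coupon in the welding jig: with one fingertip press the red bar of the spring earth clip down and keep it down so that its copper shoe lifts, and with the other fingertip push the coupon by its upright web along the channel, under the shoe, until it is fully home against the end stop. Only then let the bar up so that the shoe closes on the coupon. Push the coupon only: do not pick it up, tip it or lift it out of the channel, and leave everything else on the bench where it is.

Things in the scene. Friction and masses are not known exactly. Their poses are not given: they have to be found in the camera images.
- jig: welding jig, fixed to the bench; place and yaw differ each time. Origin on the bench under the channel. Axes: x along the channel, the push direction, to the dark steel end stop; y across, to the red bar; z up. Aluminium plate 230 (x) by 165 mm (y -55 to 110). Copper channel floor 24 mm above the bench, between steel rails 53 mm apart that rise 5 mm above it (x -112 to 75 mm). All else but the clip is under 41 mm
- seat (a point): centre of the channel floor where the coupon's origin lies when home: jig x = +35, y = 0, 24 mm above the bench; axes as the jig's. The end stop's face is 40 mm further along x, rising 14 mm above the channel floor
- coupon: tacked tee coupon, bright steel, about 0.27 kg: flat flange 80 (x) by 50 (y) by 6 mm with an upright web across its middle (x -3 to +3 mm, 50 mm wide, top 42 mm above the underside). Origin: centre of the underside; x along the channel. Starts straight on the channel floor between the rails, 35 to 75 mm short of home, its front edge short of the shoe. Slides at 1 to 4 N
- clip_angle (a joint): angle of the spring clip about its hinge line, which runs along jig x at jig y = 40 mm, 37 mm above the bench. 0: shut and empty, shoe 1.5 mm above the channel floor, in the coupon's way. Grows as the red bar is pressed, to 0.55. The shoe clears the flange above 0.16, by 3.5 mm at 0.28. Closed on the coupon with the bar free: about 0.16. Spring 0.1 N m at 0 plus 0.4 N m per rad
- bar_top (a point): centre of the red press bar's top face, moving with it. Shut: 92 mm behind the stop's face (jig x = -23), jig y = 69, 48 mm above the bench, sloping up away from the channel by 0.28 rad. Level at clip angle 0.28. A fingertip whose end is 34 to 38 mm above the bench here (10 to 14 above the channel floor) holds the shoe well clear; it takes 6 to 15 N
- earth_clip: the spring earth clip on the jig. Origin on its hinge line, axes as the jig's when shut. Its red press bar is a plate 118 mm along jig x (-82 to 36 mm) by 50 mm, 3 mm thick, near edge 5 mm outboard of the hinge line; long enough for a fingertip to slide along it while holding it down
- shoe (a point): the clip's copper shoe, a block 14 (x) by 10 by 22 mm on an arm that reaches from the hinge line over the channel. Origin: centre of its underside, shut at 25 mm in x and 7 mm in y from the seat, so it takes hold of the flange ahead of the web. The arm's top is 52 mm above the bench when shut, 70 mm fully open
- done_coupon: a finished tee coupon of the same shape and size as the coupon (flange 80 x 50 x 6 mm, web to 42 mm), but with brown weld beads along its corners; it lies loose on the bench beside the jig and is no part of the job; origin at the centre of its underside
- wire_brush: wire brush lying on the bench near the jig, wooden handle, 190 mm long, 42 mm wide, 20 mm high; origin at mid length on the underside; leave it alone
- magnet_square: red flat welding magnet (triangle frame, 90 x 90 x 20 mm) lying on the bench past the jig's end stop; leave it alone
- electrode_box: flat white box of tungsten rods, 178 x 40 x 17 mm, lying on the bench near the jig on the press bar's side; leave it alone
- gas_cup: small pink ceramic torch cup, 26 mm across, 40 mm high, standing on the bench near the jig; leave it alone
- spray_can: yellow spray can with a red cap, 66 mm across, 190 mm high, standing at the left of the bench; leave it alone
- chip_hammer: chipping hammer with an orange handle, 250 mm long, lying at the right of the bench; leave it alone
There are look-alikes about, which are no part of the job. What is shaped like the coupon but green or yellow is not meant.

How it is judged:
By the outcome, as a careful person would: the job done as asked, in the order asked, and still so for the second after the job is handed in, with the robot touching nothing.
It also fails if it takes over 38 s, if anything falls off the work surface, if the arm or the gripper's body presses on something with over 40 N, if the wrist force passes 120 N, or if a joint passes its speed limit or range.

### The arm

A 6-joint arm with a two-finger parallel gripper is mounted at the origin on the work surface. World frame = base frame: x ahead of the robot, y to its left, z up, the work surface at z = 0. Lengths are in m, angles in rad, forces in N, time in s.
With the tool pointing down it reaches from about 0.4 to 0.825 m from the base axis. Payload 7 kg.
Tool frame: the origin (TCP) lies midway between the tips of the shut fingers; the grasp point (between the pads) lies arm.hold_point_z behind it (arm.hold_point_z is the distance from the TCP to the grasp point, in m); z points along the fingers, y is the line along which they close (so a half turn about z gives the same grasp; the last joint's range is limited). The gripper opens to 88 mm and grips with 3 to 60 N. Pads are 19 mm wide; open, the fingers measure 130 mm over their backs; the gripper's body (78 mm by 193 mm) begins 47 mm behind the grasp point.
Start: joints at [1.478, 0.359, 0.012, 0, -1.224, -0.288], TCP at [0.251, 0.627, 0.227] pointing down, gripper open.
Joint ranges: [-3.07, 3.07], [-1.43, 2.12], [-1.02, 1.25], [-3.03, 1.67], [-3.05, -0], [-3.03, 3.03]. Speed limits (rad/s): [2.39, 2.39, 3.01, 3.14, 3.14, 3.14].

### API

Orientations are given as [roll, pitch, yaw] about the fixed x, y, z axes, in that order (R = Rz(yaw) Ry(pitch) Rx(roll)).
In Python, from station import arm gives the robot as it stands.
- The arm moves only by the shell command python3 -m crank 'ROWS' [OPENING] [FORCE]. ROWS is JSON, a list that holds one entry, the list of rows, each a list of 4 numbers: the shift along the tool's x, y, z in units of 25 mm (1.0 is 25 mm), then the turn about the tool's z in units of 5 degrees (1.0 is 5 degrees). A call has 1 to 12 rows; each row is the pose to reach, as a shift and turn from the pose commanded when the call began, along the tool's axes at that moment; what a row does not reach only later rows make up. A row lasts 1/8 s, in which the tool goes at most 62.5 mm and 10.7 degrees, less where a joint would pass 70% of its speed; a pose out of reach is approached as far as the arm can. A call with a gripper value outside its range is refused whole. OPENING is the closure, from 0 (fully open) to 1 (shut), set as the call begins (- or left out, the last holds). The fingers move at their own pace and stop on an object; FORCE is the grip in N (left out, the last holds). Time passes only in rows, so rows that repeat a pose let the fingers close. It gives the time, the measured TCP pose, the force, the opening and the grip force at its end, in the units of the state.
- arm.get_state(): the state, without advancing time (a new reading comes with each control period).
- arm.grab_frame(name): name is "scene" or "top" or "wrist"; returns (picture, depth): 480x640x3 uint8, red, green, blue; 480x640 float32, m along the optical axis (not along the pixel's ray), 0 where there is no reading.
- arm.get_calibration(name): a dict with "mtx" (3x3 intrinsics, pixels), "R" (3x3) and "t" (3): a world point X has camera coordinates R X + t; the wrist camera has in their place "mount" (4x4, takes a point from camera to tool coordinates, whose origin is the TCP and whose axes are the flange's). Camera axes: x right, y down, z forward; pixel columns grow to the right and rows downward; lengths in m; the calibration is good to about 2 mm. A picture is of the moment at which its call begins: read the wrist's pose just before it. get_calibration takes no time and is no camera call.
- arm.job_done(): hands the job in; it is judged then, once.
Trained networks look in the newest picture that a camera, given by its name, has taken for a name from the list of things; names that differ only in an ending like _2 or _b are one class to them, and where a whole thing is asked for, a point or a joint stands for the part that bears it (a point fixed in the world has none). Each returns a list of dicts, best first, with "score" (0 to 1); they miss things now and then, are a little off and sometimes report something else, mostly with a low value. They report only what shows in the picture. A call takes as long as a camera call. They do not tell look-alikes from the thing itself.
- arm.recognise(thing, camera): "extent" ([left, top, width, height] in pixels, round what is visible of it).
- arm.trace(thing, camera): "mask" (480x640 bool, what is visible of it) and "extent" ([left, top, width, height] in pixels, round what is visible of it).
The state is a dict: "t": time; "q": joint angles; "qd": joint speeds; "joint_efforts": joint torques, N m; "eef_pos": TCP position; "ee_rot": TCP orientation; "force": force on the tool from outside, world axes, zero at the start; "moment": the same for the moment, N m; "width": finger opening in m; "gripper_force": force on a finger pad.
Only numpy, scipy, OpenCV 4.12 (cv2) and the standard library are available. Lean on these libraries where they do the work, as an engineer would, in place of code of your own. Each camera call takes 0.05 s, during which the arm holds its last target. There are 200 camera calls.

## Working session

There is one attempt and no reset: what is moved stays moved. The work goes in short steps, Python scripts to look and compute and a shell command to move; the robot and the scene stay as the last step left them, time stands still between calls to the robot, and variables do not carry over. Pictures are saved under pics/ and viewed, at most 10 in all, crops included, and the job is handed in when it is done.

```bash
ls; mkdir -p pics
python3 - <<'E'
from station import arm
import cv2,numpy as np
s=arm.get_state();print(s, arm.hold_point_z)
for n in("scene","top"):
    p,d=arm.grab_frame(n);cv2.imwrite(f"pics/{n}0.png",p[:,:,::-1]);np.savez(f"{n}0.npz",p=p,d=d)
    c=arm.get_calibration(n);print(n,c)
print(arm.get_calibration("wrist"))
E
```

```text
pics
{'t': 0.0, 'q': array([ 1.47809587e+00,  3.59436485e-01,  1.10558631e-02, -3.46132188e-04,
       -1.22411430e+00, -2.88111264e-01]), 'qd': array([-8.01940262e-04, -5.34544985e-04,  5.27513236e-05,  6.13567656e-04,
        1.12759259e-03,  7.03053900e-04]), 'joint_efforts': array([ 5.12811657e-04, -5.82718241e+01,  2.93053436e+01,  6.99672773e+00,
        6.93808499e-03, -1.57439986e-04]), 'eef_pos': array([0.25071713, 0.62617636, 0.22559004]), 'ee_rot': array([ 3.13987161e+00, -1.70718161e-04, -3.80929454e-01]), 'force': array([-0.12265266,  0.30149424,  0.29417962]), 'moment': array([-0.01581892, -0.00594499, -0.00795396]), 'gripper_force': 0.0, 'width': 0.08775451712314035} 0.0188
scene {'mtx': array([[522.14209065,   0.        , 321.10467376],
       [  0.        , 522.14209065, 234.2833962 ],
       [  0.        ,   0.        ,   1.        ]]), 'R': array([[-0.87020831,  0.492632  ,  0.00715591],
       [ 0.28710146,  0.51884597, -0.80521526],
       [-0.40038761, -0.69865054, -0.59293944]]), 't': array([ 0.49990817, -0.11160002,  1.50504433])}
top {'mtx': array([[446.74791
[... 155 characters left out ...]
0973982, -0.99987777,  0.01223056],
       [-0.98343044, -0.01179241, -0.18090195],
       [ 0.18102407, -0.01026595, -0.98342508]]), 't': array([-0.02084705,  0.56247674,  1.26808573])}
{'mtx': array([[369.23878953,   0.        , 313.36899235],
       [  0.        , 369.23878953, 238.75380769],
       [  0.        ,   0.        ,   1.        ]]), 'mount': array([[-6.48438866e-05, -9.58891819e-01, -2.83771873e-01,
         7.53727334e-02],
       [ 9.99999885e-01, -1.96994769e-04,  4.37156761e-04,
        -7.14880772e-04],
       [-4.75087616e-04, -2.83771812e-01,  9.58891721e-01,
        -1.59158282e-01],
       [ 0.00000000e+00,  0.00000000e+00,  0.00000000e+00,
         1.00000000e+00]])}
```

View pics/scene0.png

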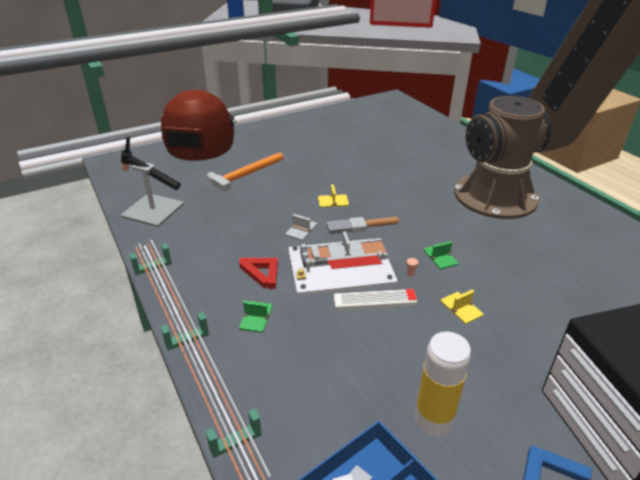

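View pics/top0.png

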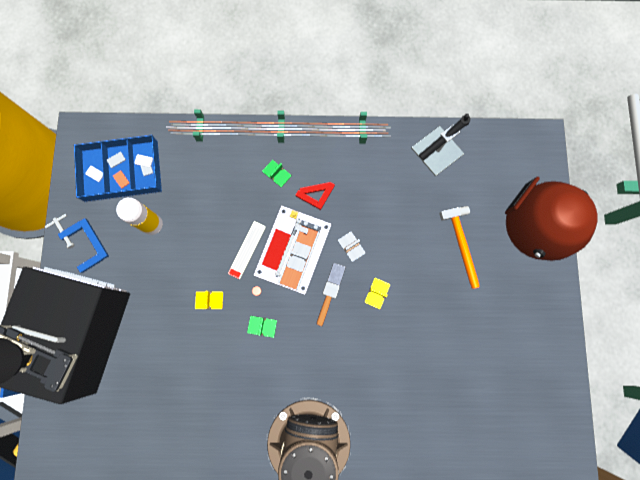

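The top view shows the jig at about (292,250) with the end stop at its upper end, away from the robot. The bare coupon sits in the channel at about (298,265). The look-alikes are the loose grey done_coupon at (351,246), two green ones at (277,173) and (262,326), and two yellow ones at (209,300) and (377,293). The coupon in the channel is the one meant. I'll confirm that in an enlarged crop and measure it.

```bash
cat > h.py <<'E'
import numpy as np,cv2
from scipy.spatial.transform import Rotation as Ro
from station import arm
def cam(n,s=None):
    c=arm.get_calibration(n)
    if n!="wrist": return c["mtx"],c["R"],np.array(c["t"])
    M=c["mount"]; T=np.eye(4);T[:3,:3]=Ro.from_euler('xyz',s["ee_rot"]).as_matrix();T[:3,3]=s["eef_pos"]
    W=np.linalg.inv(T@M); return c["mtx"],W[:3,:3],W[:3,3]
def onplane(uv,z,C):
    K,R,t=C; uv=np.atleast_2d(uv).astype(float)
    r=(np.linalg.inv(K)@np.c_[uv,np.ones(len(uv))].T).T@R; o=-R.T@t
    return o+r*((z-o[2])/r[:,2])[:,None]
def cloud(d,C):
    K,R,t=C; v,u=np.indices(d.shape); p=np.stack([(u-K[0,2])/K[0,0]*d,(v-K[1,2])/K[1,1]*d,d],-1)
    return (p-t)@R
def proj(X,C):
    K,R,t=C; p=(np.atleast_2d(X)@R.T+t)@K.T; return p[:,:2]/p[:,2:]
E
python3 - <<'E'
from h import *
f=np.load("top0.npz");p=f["p"];d=f["d"];C=cam("top")
c=p[195:305,235:375];cv2.imwrite("pics/crop1.png",cv2.resize(c[:,:,::-1],None,fx=5.4,fy=5.4,interpolation=cv2.INTER_CUBIC))
h=cv2.cvtColor(p,cv2.COLOR_RGB2HSV);m=((h[...,0]<8)|(h[...,0]>172))&(h[...,1]>180)&(h[...,2]>120)
n,l,st,ce=cv2.connectedComponentsWithStats(m.astype(np.uint8))
P=cloud(d,C)
for i in range(1,n):
    if st[i,4]>60: 
        ys,xs=np.where(l==i); print(st[i],ce[i],onplane(ce[i],.045,C),np.median(P[l==i],0),cv2.minAreaRect(onplane(np.c_[xs,ys],.048,C)[:,:2].astype(np.float32)))
E
```

```text
[516 178  23  30  69] [527.04347826 192.46376812] [[ 0.73129279 -0.6586016   0.045     ]] [ 0.70931401 -0.62163647  0.1181739 ] ((0.7305373549461365, -0.6571879982948303), (0.00534508191049099, 0.11885534226894379), 51.56287384033203)
[296 183  38  26 445] [315.5752809  193.80898876] [[ 0.7183609  -0.01348337  0.045     ]] [ 0.72896423 -0.0178658   0.01974486] ((0.7294267416000366, -0.010600559413433075), (0.08713256567716599, 0.08749107271432877), 61.52976989746094)
[ 538  184   59   61 2329] [567.08329755 213.79433233] [[ 0.66578843 -0.77540854  0.045     ]] [ 0.63450329 -0.7004972   0.16871586] ((0.6647695302963257, -0.7723146677017212), (0.17822836339473724, 0.1824100762605667), 71.08405303955078)
[263 229  27  41 568] [275.98591549 249.17957746] [[0.54671473 0.10199279 0.045     ]] [0.54631031 0.10165726 0.04763328] ((0.5464671850204468, 0.10114245861768723), (0.04543324559926987, 0.11257508397102356), 70.04151153564453)
```

View pics/crop1.png

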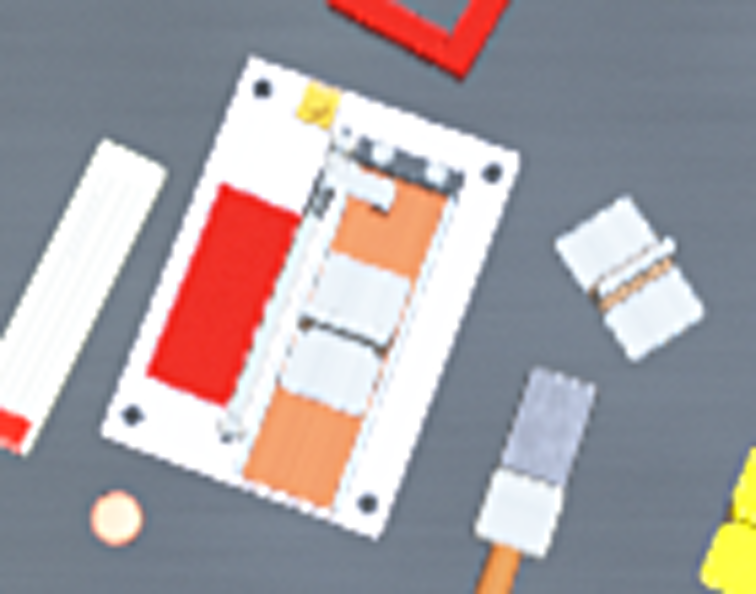

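The crop shows the bare grey coupon in the copper channel at crop (345,340), the red bar to its left, and the shoe arm and dark stop ahead of it. The loose coupon at crop (630,280) has brown beads, so it is the done one. The tool yaw already nearly matches the jig's (about -0.35), so I'll move over the jig.

```bash
python3 -m crank '[[[17.5,16.5,0,0],[17.5,16.5,0,0],[17.5,16.5,0,0],[17.5,16.5,0,0],[17.5,16.5,0,0],[17.5,16.5,0,0],[17.5,16.5,0,0],[17.5,16.5,0,0],[17.5,16.5,0,0],[17.5,16.5,0,0],[17.5,16.5,0,0],[17.5,16.5,0,0]]]' 0.3
python3 - <<'E'
from h import *
s=arm.get_state();print(s["t"],s["eef_pos"],s["ee_rot"],s["width"],abs(s["qd"]).max())
p,d=arm.grab_frame("wrist");np.savez("w0.npz",p=p,d=d,s=s,allow_pickle=True);cv2.imwrite("pics/w0.png",p[:,:,::-1])
E
```

```text
t: 1.6
eef_pos: [0.5035, 0.081, 0.2263]
ee_rot: [3.141, 0.0, -0.382]
force: [-0.2, 0.9, -0.7]
width: 0.0615
gripper_force: 0.0
1.6 [0.50349924 0.08100299 0.2262826 ] [ 3.14130993e+00  4.76061898e-04 -3.81630235e-01] 0.061534150071684356 0.023890985337261764
```

View pics/w0.png

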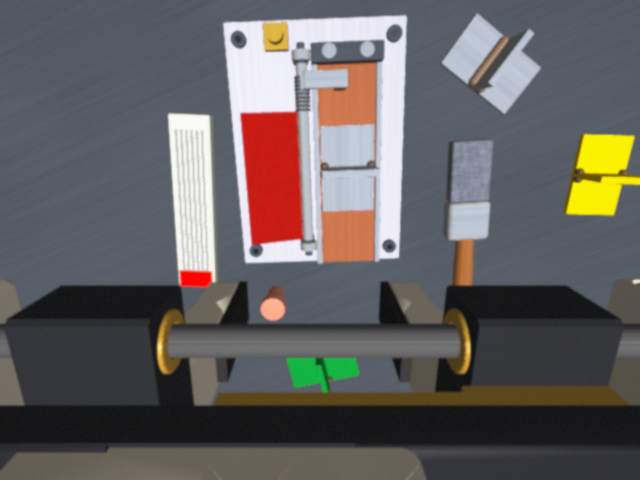

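The wrist view shows the whole jig: red bar (241–305, 112–243), coupon flange (321–376, 124–212) with its web at row ~170, end stop at row ~50, and shoe at (345,82). I'll refine edges by line fits.

Run:
```python
from h import *
f=np.load("w0.npz",allow_pickle=True);p=f["p"];d=f["d"];s=f["s"].item();C=cam("wrist",s);P=cloud(d,C)
h=cv2.cvtColor(p,cv2.COLOR_RGB2HSV)
H,S,V=[h[...,i].astype(int) for i in range(3)]
red=((H<5)|(H>175))&(S>200);red[:,:225]=0;red[260:]=0;red[:,315:]=0
ys,xs=np.where(red);Q=P[red];print("bar",np.median(Q,0),np.percentile(Q[:,2],[5,95]))
r=cv2.minAreaRect(onplane(np.c_[xs,ys],.0475,C)[:,:2].astype(np.float32));print(r)
cu=(H>5)&(H<20)&(S>100);cu[:55]=0;cu[265:]=0;cu[:,:312]=0;cu[:,385:]=0
print("floor z",np.median(P[cu],0))
# channel edges per row below/above coupon
E=[]
for v in list(range(100,122))+list(range(216,258)):
    u=np.where(cu[v])[0]; E.append((v,u.min(),u.max()+1))
E=np.array(E);L=onplane(E[:,[1,0]],.024,C);R_=onplane(E[:,[2,0]],.024,C);M=(L+R_)/2
print("width",np.linalg.norm(R_-L,axis=1).mean())
c=np.polyfit(M[:,0],M[:,1],1);yaw=np.arctan(c[0]);print("yaw channel",yaw)
for e in (L,R_):print(np.arctan(np.polyfit(e[:,0],e[:,1],1)[0]))
# coupon front/back rows
col=range(328,346)
b=[(u,np.where(cu[205:225,u])[0].min()+205) for u in col]; t=[(u,np.where(cu[100:135,u])[0].max()+101) for u in col]
ex=np.array([np.cos(yaw),np.sin(yaw)]);ey=np.array([-ex[1],ex[0]])
B=onplane(np.array(b),.024,C)[:,:2]@ex;T=onplane(np.array(t),.030,C)[:,:2]@ex
print("flange back(low) front(top) along ex",np.median(B),np.median(T),np.median(T)-np.median(B))
print("chan lateral",(M[:,:2]@ey).mean(),"bar lateral/along",np.array(r[0])@ey,np.array(r[0])@ex)
print("stop face along",[(onplane([[u,v]],.038,C)[0,:2]@ex) for u in(335,360) for v in (61,63)])
print("floor-stop row",[np.where(cu[55:75,u])[0].min()+55 for u in (355,362,370)])
pl=onplane([[224,24],[406,15],[400,258],[246,263]],.012,C)[:,:2];print("plate",pl@ex,pl@ey)
w=P[165:176,330:370].reshape(-1,3);w=w[w[:,2]>.055];print("web top",len(w),np.median(w@np.r_[ex,0]) if len(w) else 0, np.median(w,0))
print("plate z",np.median(P[240:255,385:395].reshape(-1,3),0),"tcp along/lat",s["eef_pos"][:2]@ex,s["eef_pos"][:2]@ey)
```

```text
bar [0.55075573 0.10281405 0.04905582] [0.04288827 0.0548695 ]
((0.5454545617103577, 0.10433156043291092), (0.0468938946723938, 0.117111936211586), 70.25885772705078)
floor z [0.56745187 0.03497973 0.02499795]
width 0.05242810926806822
yaw channel -0.34779362016686727
-0.346452051487791
-0.3491297058117151
flange back(low) front(top) along ex 0.4412076598568031 0.5242284849110862 0.0830208250542831
chan lateral 0.21360903619806942 bar lateral/along 0.28398911844088426 0.4772378170264526
stop face along [np.float64(0.5767356164051326), np.float64(0.5751656630536817), np.float64(0.5760104497948624), np.float64(0.5744394022715196)]
floor-stop row [np.int64(63), np.int64(62), np.int64(62)]
plate [0.6146438  0.61629746 0.38586788 0.38582071] [0.32294857 0.15957011 0.15739073 0.32277548]
web top 297 0.48549209176184094 [0.52950474 0.03687927 0.0668105 ]
plate z [0.4348911  0.02343682 0.01779012] tcp along/lat 0.44574543268119104 0.247757904183217
```

Jig origin: 0.500 along, 0.2136 lateral, yaw -0.348. The plate, bar and stop all agree on it. The coupon is about 52 mm short of home. I'll go behind the web, to about 75 mm height.

```bash
python3 -m crank '[[[0.41,-0.05,0.5,-0.39],[0.41,-0.05,2,-0.39],[0.41,-0.05,4,-0.39],[0.41,-0.05,5.5,-0.39],[0.41,-0.05,6,-0.39],[0.41,-0.05,6,-0.39],[0.41,-0.05,6,-0.39]]]' 0.3
python3 - <<'E'
from h import *
s=arm.get_state();y=-.348;ex=np.array([np.cos(y),np.sin(y)]);ey=np.array([-ex[1],ex[0]])
print(s["eef_pos"],s["ee_rot"],s["eef_pos"][:2]@ex-.5,s["eef_pos"][:2]@ey-.2136,s["width"])
p,d=arm.grab_frame("wrist");cv2.imwrite("pics/w1.png",p[:,:,::-1]);np.savez("w1.npz",p=p,d=d,s=s)
E
```

```text
t: 2.52
eef_pos: [0.5147, 0.0792, 0.0781]
ee_rot: [-3.14, -0.002, -0.346]
force: [0.2, 0.3, 0.5]
width: 0.0614
gripper_force: 0.0
[0.51474131 0.07923032 0.07810365] [-3.13992825e+00 -1.82460143e-03 -3.45894923e-01] -0.04313301443059059 0.036417232399147126 0.0613793636994618
```

View pics/w1.png

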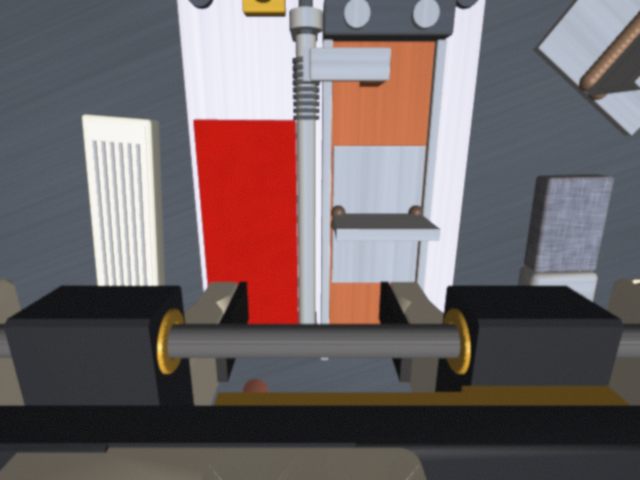

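The fingers straddle the hinge rod, with the left one over the bar and the right one over the channel well behind the web at row ~230. Now I'll press down.

```bash
python3 -m crank '[[[0,0,0.5,0],[0,0,0.9,0],[0,0,1.2,0],[0,0,1.4,0],[0,0,1.55,0],[0,0,1.6,0],[0,0,1.6,0]]]' 0.3
```

```text
t: 3.45
eef_pos: [0.5144, 0.0791, 0.037]
ee_rot: [-3.14, -0.001, -0.346]
force: [-3.6, 3.5, 7.9]
width: 0.0614
gripper_force: 4.3
```

```bash
python3 -m crank '[[[0.2,0,0.04,0],[0.4,0,0.04,0],[0.6,0,0.04,0],[0.8,0,0.04,0],[1.0,0,0.04,0],[1.2,0,0.04,0],[1.4,0,0.04,0],[1.6,0,0.04,0],[1.7,0,0.04,0],[1.7,0,0.04,0]]]' 0.3
python3 - <<'E'
from h import *
s=arm.get_state();y=-.348;ex=np.array([np.cos(y),np.sin(y)]);ey=np.array([-ex[1],ex[0]])
print(s["eef_pos"][2],s["eef_pos"][:2]@ex-.5,s["eef_pos"][:2]@ey-.2136,s["force"][:2]@ex,s["force"][:2]@ey)
p,d=arm.grab_frame("wrist");cv2.imwrite("pics/w2.png",p[:,:,::-1])
E
```

```text
t: 4.7
eef_pos: [0.5522, 0.0638, 0.0356]
ee_rot: [3.14, 0.002, -0.347]
force: [-7.5, 3.1, 11.9]
width: 0.0617
gripper_force: 5.8
0.03562707659708929 -0.0026587030224681785 0.034724756805095264 -8.144728191707133 0.3880186815305434
```

View pics/w2.png

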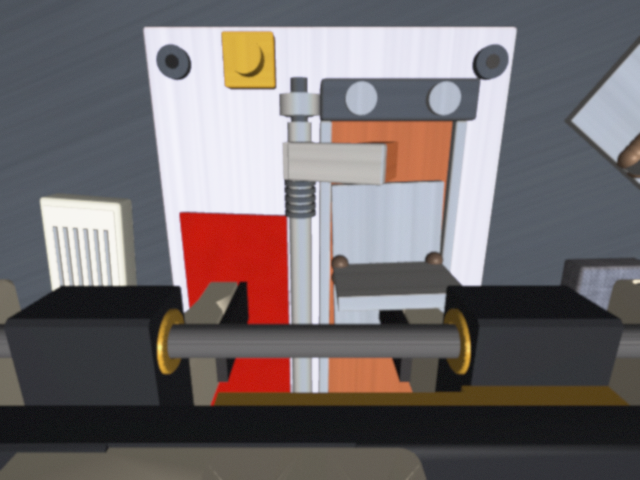

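The shoe is raised and the web is in contact with the fingertip. The coupon is straight with about 25 mm to go. Continuing.

```bash
python3 -m crank '[[[0.15,0,0,0],[0.3,0,0,0],[0.45,0,0,0],[0.6,0,0,0],[0.75,0,0,0],[0.85,0,0,0],[0.9,0,0,0],[0.92,0,0,0],[0.92,0,0,0]]]' 0.3
python3 - <<'E'
from h import *
s=arm.get_state();y=-.348;ex=np.array([np.cos(y),np.sin(y)]);ey=np.array([-ex[1],ex[0]])
print(s["eef_pos"][2],s["eef_pos"][:2]@ex-.5,s["eef_pos"][:2]@ey-.2136,s["force"][:2]@ex,s["force"][:2]@ey)
E
```

```text
t: 5.88
eef_pos: [0.5733, 0.0562, 0.0356]
ee_rot: [3.14, 0.003, -0.347]
force: [-9.5, 5.1, 12.3]
width: 0.0614
gripper_force: 6.2
0.03556833941695191 0.019758854188613784 0.034709227682866606 -10.703391388608384 1.5280549684164035
```

```bash
python3 -m crank '[[[0.04,0,0,0],[0.08,0,0,0],[0.1,0,0,0],[0.1,0,0,0]]]' 0.3; python3 -m crank '[[[0.03,0,0,0],[0.06,0,0,0],[0.06,0,0,0]]]' 0.3
python3 - <<'E'
from h import *
s=arm.get_state();y=-.348;ex=np.array([np.cos(y),np.sin(y)]);ey=np.array([-ex[1],ex[0]])
print(s["eef_pos"][2],s["eef_pos"][:2]@ex-.5,s["eef_pos"][:2]@ey-.2136,s["force"][:2]@ex,s["force"][:2]@ey)
p,d=arm.grab_frame("wrist");cv2.imwrite("pics/w3.png",p[:300,200:500,::-1].repeat(2,0).repeat(2,1))
E
```

```text
t: 6.38
eef_pos: [0.5757, 0.0553, 0.0356]
ee_rot: [3.14, 0.003, -0.347]
force: [-9.4, 4.6, 11.8]
width: 0.0615
gripper_force: 6.3
t: 6.75
eef_pos: [0.5764, 0.055, 0.0356]
ee_rot: [3.14, 0.004, -0.347]
force: [-12.4, 6.8, 15.0]
width: 0.0614
gripper_force: 8.2
0.035562382123843495 0.02305554207571303 0.03467439316764945 -13.97833410827889 2.1498492374068285
```

View pics/w3.png

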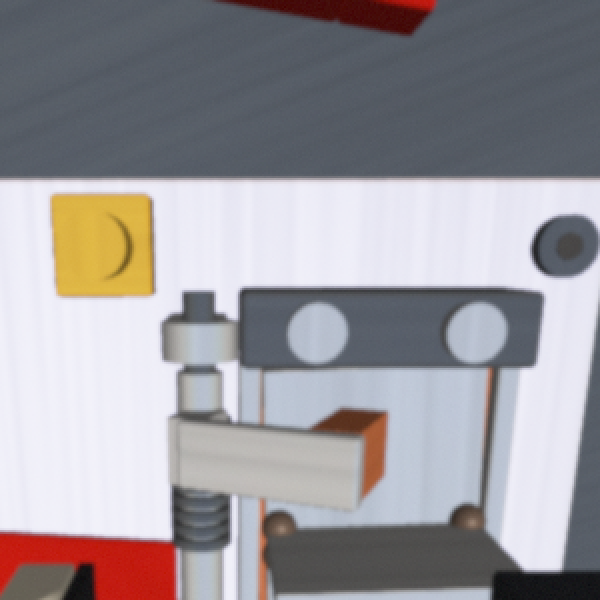

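The flange now reaches the stop at crop row ~368 with no copper visible between them, and the force is rising. One more firm push to confirm.

```bash
python3 -m crank '[[[0.04,0,0,0],[0.08,0,0,0],[0.12,0,0,0],[0.12,0,0,0]]]' 0.3
python3 - <<'E'
from h import *
s=arm.get_state();y=-.348;ex=np.array([np.cos(y),np.sin(y)]);ey=np.array([-ex[1],ex[0]])
print(s["eef_pos"][2],s["eef_pos"][:2]@ex-.5,s["eef_pos"][:2]@ey-.2136,s["force"][:2]@ex,s["force"][:2]@ey)
E
```

```text
t: 7.3
eef_pos: [0.5767, 0.0548, 0.0356]
ee_rot: [3.139, 0.008, -0.348]
force: [-24.8, 16.0, 23.9]
width: 0.0614
gripper_force: 15.3
0.03558647792259576 0.02344038671092985 0.034602553609725806 -28.787287601579624 6.607836969116352
```

It's hard against the stop: +3 mm commanded gave only 0.4 mm of motion and 29 N. I'll back off the web with the bar still down, then raise slowly.

```bash
python3 -m crank '[[[-0.1,0,0,0],[-0.2,0,0,0],[-0.35,0,0,0],[-0.45,0,0,0],[-0.45,0,0,0],[-0.45,0,0,0]]]' 0.3
python3 - <<'E'
from h import *
s=arm.get_state();y=-.348;ex=np.array([np.cos(y),np.sin(y)])
print(s["eef_pos"][2],s["eef_pos"][:2]@ex-.5,s["force"])
E
python3 -m crank '[[[0,0,-0.1,0],[0,0,-0.2,0],[0,0,-0.3,0],[0,0,-0.4,0],[0,0,-0.55,0],[0,0,-0.8,0],[0,0,-1.2,0],[0,0,-2,0],[0,0,-3,0],[0,0,-4,0],[0,0,-4.5,0],[0,0,-4.5,0]]]' 0.3
```

```text
t: 8.05
eef_pos: [0.5742, 0.0579, 0.0372]
ee_rot: [-3.139, -0.005, -0.346]
force: [3.6, -1.6, 8.2]
width: 0.0614
gripper_force: 4.1
0.0372081823988146 0.020081562223954963 [ 3.62597129 -1.6182912   8.18617083]
t: 9.55
eef_pos: [0.5717, 0.0578, 0.1489]
ee_rot: [-3.14, -0.001, -0.347]
force: [0.1, 0.9, -0.3]
width: 0.0614
gripper_force: 0.0
```

```bash
python3 -m crank '[[[-1,0,-1,0],[-2.5,0,-2,0],[-3,0,-2.5,0],[-3,0,-2.5,0],[-3,0,-2.5,0],[-3,0,-2.5,0]]]' 0.3
python3 - <<'E'
from h import *
s=arm.get_state();C=cam("wrist",s);p,d=arm.grab_frame("wrist");P=cloud(d,C)
y=-.348;ex=np.array([np.cos(y),np.sin(y)]);ey=np.array([-ex[1],ex[0]])
J=np.stack([P[...,:2]@ex-.5,P[...,:2]@ey-.2136,P[...,2]],-1)
w=J[(J[...,2]>.062)&(J[...,2]<.072)&(abs(J[...,0]-.03)<.04)&(abs(J[...,1])<.03)]
print("web",len(w),np.median(w,0),np.polyfit(w[:,1],w[:,0],1))
a=J[(J[...,2]>.045)&(J[...,2]<.075)&(abs(J[...,0]-.06)<.01)&(J[...,1]>0)&(J[...,1]<.015)];print("shoe/arm",len(a),np.median(a,0))
cv2.imwrite("pics/w4.png",p[:300,200:500,::-1].repeat(2,0).repeat(2,1))
E
```

```text
t: 10.3
eef_pos: [0.5009, 0.0827, 0.2094]
ee_rot: [3.14, 0.001, -0.347]
force: [-0.9, 1.1, -0.7]
width: 0.0613
gripper_force: 0.0
web 551 [0.03590881 0.00173897 0.06683388] [-0.02693076  0.03586456]
shoe/arm 295 [0.06061631 0.0095433  0.05743451]
```

View pics/w4.png

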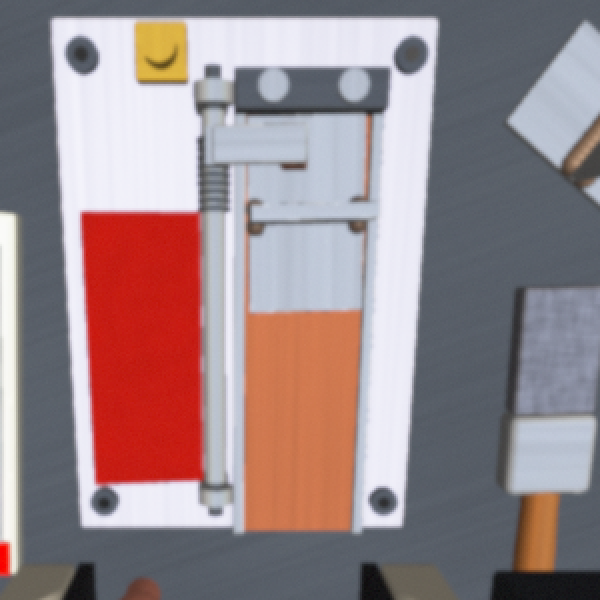

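Run:
```python
from h import *
y=-.348;ex=np.array([np.cos(y),np.sin(y)]);ey=np.array([-ex[1],ex[0]])
def fit(p,d,C,xc,n):
    P=cloud(d,C);J=np.stack([P[...,:2]@ex-.5,P[...,:2]@ey-.2136,P[...,2]],-1)
    w=J[(J[...,2]>.062)&(J[...,2]<.072)&(abs(J[...,0]-xc)<.03)&(abs(J[...,1])<.03)];print(n,"web",w.mean(0),np.polyfit(w[:,1],w[:,0],1)[0])
    h=cv2.cvtColor(p,cv2.COLOR_RGB2HSV);cu=(h[...,0]>5)&(h[...,0]<20)&(h[...,1]>100)
    B=[];S=[]
    T=abs(J[...,1])<.018
    for u in range(640):
        m=np.where(cu[:,u]&T[:,u]&(J[:,u,0]<xc-.03)&(J[:,u,0]>xc-.07)&(abs(J[:,u,2]-.024)<.006))[0]
        if len(m)>4: B.append((u,m.min()))
        q=np.where(T[:,u]&(J[:,u,0]>.07)&(J[:,u,0]<.09)&(J[:,u,2]>.034)&(J[:,u,2]<.046))[0]
        if len(q)>4: S.append((u,q.max()+1))
    for nm,E,z in(("flange back",B,.024),("stop face",S,.038)):
        q=onplane(np.array(E),z,C)[:,:2];k=np.polyfit(q@ey-.2136,q@ex-.5,1);print(nm,len(E),k)
f=np.load("w0.npz",allow_pickle=True);fit(f["p"],f["d"],cam("wrist",f["s"].item()),-.017,"start")
s=arm.get_state();p,d=arm.grab_frame("wrist");fit(p,d,cam("wrist",s),.035,"now")
```

```text
start web [-0.01551146  0.00156357  0.06677918] -0.0029308829101961477
flange back 36 [-0.00662771 -0.0586375 ]
stop face 43 [-0.00725777  0.07557321]
now web [0.03580038 0.00197221 0.06679838] -0.026610871531757126
flange back 40 [-0.12737931 -0.00621307]
stop face 45 [-0.02183146  0.07539439]
```

The web sits 39.6 mm behind the measured stop face (nominal 40) and within 0.3° of parallel to it. The shoe is closed on the flange and the arm is clear, so I'm handing in.

```bash
python3 -c "
from station import arm
print(arm.job_done())"
```

```text
the job is handed in; nothing more can be done
None
```

The job is handed in after about 10.5 s of robot time: the coupon was pushed home against the end stop with the bar held down, then the bar was let up so the shoe closed on the flange, and the arm is clear of everything.

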